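Close up the wheel test box: spacer on stud, quarter-turn fastener, hold the panel down

ROBOT

A 6-joint arm with a two-finger parallel gripper is mounted at the origin on the work surface. World frame = base frame: x ahead of the robot, y to its left, z up, the work surface at z = 0. Lengths are in mm, angles in degrees, forces in N, time in s.
With the tool pointing down it reaches from about 300 to 850 mm from the base axis. Payload 4.2 kg.
Tool frame: the origin (TCP) lies between the finger pads; the fingertips stand 8 mm ahead of it and the grasp point (between the pads) lies 11 mm behind it; x points along the fingers, y is the direction in which the jaws open and shut, and the axes are right-handed (so a half turn about x gives the same grasp; the last joint's range is limited). The gripper opens to 91 mm and grips with 3 to 60 N. Pads are 32 mm wide; open, the fingers measure 118 mm over their backs; the gripper's body (76 mm by 178 mm) begins 60 mm behind the grasp point.
Start: joints at [-1.146, 18.312, 89.639, -0, 72.044, -1.146], TCP at [575.015, 0, 221.976] pointing down, gripper open.
Joint ranges: [-177.97, 177.97], [-48.28, 115.42], [12.27, 149.76], [-77.06, 257.06], [2.81, 150.46], [-146.56, 146.56]. Speed limits (degrees/s): [147.25, 147.25, 180, 180, 180, 180].

INTERFACE

Orientations are given as [roll, pitch, yaw] about the fixed x, y, z axes, in that order (R = Rz(yaw) Ry(pitch) Rx(roll)).
In Python, from workcell import env gives the robot as it stands.
- The arm moves only by the tool arm_command, never from a script. Its arguments are lists of equal length, an entry for each row: "slide": the shift along the tool's x, y, z in cm, a list of three; "turn": the turn, a rotation vector about the tool's x, y, z in rad, a list of three; "grip": the closure in counts, from 0 (fully open) to 255 (shut). A call has 1 to 20 rows; each row is the pose to reach, as a shift and turn from the pose commanded when the call began, along the tool's axes at that moment; what a row does not reach only later rows make up. A row lasts 1/12 s, in which the tool goes at most 41.7 mm and 7.16 degrees, less where a joint would pass 70% of its speed; a pose out of reach is approached as far as the arm can. A call with a gripper value outside its range is refused whole. The fingers move at their own pace and stop on an object; "newtons" is the grip in N (left out, the last holds). Time passes only in rows, so rows that repeat a pose let the fingers close. It gives the time, the measured TCP pose, the force and the opening at its end, in the units of the state.
- env.state(): the state, without advancing time (a new reading comes with each control period).
- env.grab_frame(name): name is "scene" or "side" or "wrist"; returns (picture, depth): 400x640x3 uint8, red, green, blue; 400x640 float32, mm along the optical axis (not along the pixel's ray), 0 where there is no reading.
- env.calibration(name): a dict with "K" (3x3 intrinsics, pixels), "camera_from_world" (4x4, takes a point from world to camera coordinates); the wrist camera has in their place "T_tool_cam" (4x4, takes a point from camera to tool coordinates, whose origin is the TCP and whose axes are the tool frame's). Camera axes: x right, y up, looking along -z (the intrinsics and any distortion apply to the point x, -y, -z); pixel columns grow to the right and rows downward; lengths in mm; the calibration is good to about 2 mm. A picture is of the moment at which its call begins: read the wrist's pose just before it. calibration takes no time and is no camera call.
- env.job_done(): hands the job in, once; it reports no verdict.
Trained networks look in the newest picture that a camera, given by its name, has taken for a name from the list of things; names that differ only in an ending like _2 or _b are one class to them, and where a whole thing is asked for, a point or a joint stands for the part that bears it (a point fixed in the world has none). Each returns a list of dicts, best first, with "p" (0 to 1); they miss things now and then, are a little off and sometimes report something else, mostly with a low value. They report only what shows in the picture. A call takes as long as a camera call. They do not tell look-alikes from the thing itself.
- env.search_frame(camera, label): "point" ([x, y, z] in mm, in world coordinates, good to about 4 mm: the middle of the surface that is visible of it).
The state is a dict: "time_s": time; "qpos": joint angles; "qvel": joint speeds; "effort": joint torques, N m; "ee_pos": TCP position; "ee_rot": TCP orientation; "force": force on the tool from outside, world axes, zero at the start; "torque": the same for the moment, N m; "gripper_width": finger opening in mm.
Only numpy, scipy, OpenCV 4.12 (cv2) and the standard library are available. Lean on these libraries where they do the work, as an engineer would, in place of code of your own. Each camera call takes 0.05 s, during which the arm holds its last target.

TASK

Close up the test box: slip the plain metal spacer sleeve over the upright stud until it stands on the access panel and let go of it, then turn the quarter-turn fastener clockwise until its slot lines up with the two dark marks on the panel and let go of it. Then press the sprung access panel fully down against its frame and finish while still holding it pressed down, with the sleeve and the slot as you left them. Leave the other parts on the mat where they are.

Things in the scene. Friction and masses are not known exactly. Their poses are not given: they have to be found in the camera images.
- testbox: fixed grey test box on the blue mat, 170 x 260 mm, steel frame rim on top at 50 mm above its underside. Origin: centre of its underside; x across its short side, y along its long side (from the stud end to the fastener end), z up. The stud stands at y = -80 mm, the fastener at y = +60 mm, both at x = 0. The mat top is 3 mm above the work surface
- panel (a joint): aluminium access panel 160 x 250 x 6 mm lying over the frame on springs, moves only straight down: 0 = up, 8 mm above the frame (its top face is then 64 mm above the box underside); 0.008 m = pressed fully down against the frame. It springs back up when let go. Takes about 5 N to start and 11 N to hold fully down, pressed anywhere
- panel_middle (a point): point on the panel's top face in the free area between stud and fastener (68 mm from the stud axis, 72 mm from the fastener axis), moves with the panel; axes as the box
- stud_foot (a point): point on the panel's top face on the stud's axis, where the spacer is to stand; moves with the panel; axes as the box
- stud_tip (a point): tip of the upright steel stud, 12 mm diameter with a tapered top, fixed to the box; sticks 56 mm out of the panel when the panel is up
- spacer: loose plain aluminium spacer sleeve standing upright on the mat: outer diameter 38 mm, bore 17 mm, height 45 mm, 40 to 90 g. Origin: centre of its lower end, z up along the bore
- fastener (a joint): quarter-turn fastener on the panel: turns clockwise seen from above as the value grows (rad), stays where it is left (about 0.06 N m friction). 0 = slot straight across the line of the two marks, 1.571 = slot in line with the marks; it can run past, up to 1.9, and there is no click
- fastener_top (a point): centre of the fastener's top, 30 mm above the panel, on its axis. The steel fastener is a darker 38 mm disc 5 mm high carrying two upright parallel ribs 36 mm long and 25 mm high, 18 mm over their outer faces, with a 6 mm slot between them. x axis: along slot and ribs; y axis: across them. The two dark marks are 18 x 4 mm lines on the panel on both sides of the disc, on the line through its axis along the box's y
- backshell: black plastic connector backshell lying on the mat, 52 x 28 x 28 mm, to be left alone; origin under its centre
- plug: silver hermetic feedthrough plug standing on its 40 mm flange, 30 mm high, to be left alone; origin centre of underside
- terminal_block: tan phenolic terminal block, 55 x 26 x 20 mm, to be left alone; origin centre of underside
- puck: gold-flashed sensor puck, 36 mm diameter, 17 mm high, to be left alone; origin centre of underside
Not all that is in view belongs to the job. Leave any brown, green or orange look-alike of the spacer alone.

How it is judged (in metres and radians):
On the way, in this order (a step that is already met when the one before it is completed fails the run):
1. the spacer stands on the panel around the stud, let go (horizontal distance between spacer and stud_tip below 0.006 m and z of spacer in the frame of stud_foot below 0.004 m and angle between spacer's own z axis and vertical below 0.1 rad and contact force between spacer and the fingers below 0.2 N), for 0.2 s.
2. the fastener's slot is in line with the marks (within 0.14 rad), let go (angle between the x axis of fastener_top and the y axis of stud_foot, either way round below 0.14 rad and contact force between fastener and the fingers below 0.2 N), for 0.2 s.
3. the panel is pressed fully down by the robot (value of joint panel above 0.0066 m and (contact force between any of panel, spacer and the arm above 4 N or contact force between any of panel, spacer and the fingers above 4 N)), for 0.3 s.
At the end, for the whole second after the job is handed in: The robot presses the panel (on it, the fastener or the spacer) with over 4 N, at least 6.6 of its 8 mm down; slot within 0.14 rad of the marks' line; spacer on the panel round the stud (within 6 mm of its axis, under 4 mm above the panel, tilt under 0.1 rad) (all of step 3 and angle between the x axis of fastener_top and the y axis of stud_foot, either way round below 0.14 rad and horizontal distance between spacer and stud_tip below 0.006 m and z of spacer in the frame of stud_foot below 0.004 m and angle between spacer's own z axis and vertical below 0.1 rad); the arm keeps its last pose, push and grip.
It fails at once if another part on the mat is moved more than 20 mm (distance of any of backshell, plug, terminal_block, puck from where it was at the start of the episode above 0.02 m).
It also fails if it takes over 54 s, if anything falls off the work surface, if the arm or the gripper's body presses on something with over 40 N, if the wrist force passes 120 N, or if a joint passes its speed limit or range.

## Working session

There is one attempt and no reset: what is moved stays moved. The work goes in short steps, Python scripts to look and compute and a tool call to move; the robot and the scene stay as the last step left them, time stands still between calls to the robot, and variables do not carry over. Pictures are saved under pics/ and viewed, and the job is handed in when it is done.

Besides the shell and the picture viewer there is one more tool, called after "Emit:" as name(argument=value, ...), one argument or row to a line, values as JSON. arm_command: Moves the arm, as the interface text tells. Its arguments: {"type":"object","properties":{"slide":{"type":"array","items":{"type":"array","items":{"type":"number"}}},"turn":{"type":"array","items":{"type":"array","items":{"type":"number"}}},"grip":{"type":"array","items":{"type":"number"}},"newtons":{"type":"number"}},"required":["slide","turn","grip"]}

```bash
ls; mkdir -p pics
cat > h.py <<'E'
import numpy as np, cv2
from workcell import env
from scipy.spatial.transform import Rotation as R
def save(n,im): cv2.imwrite('pics/'+n+'.png',cv2.cvtColor(im,cv2.COLOR_RGB2BGR))
def Ttool(s): 
    T=np.eye(4);T[:3,:3]=R.from_euler('xyz',s['ee_rot'],degrees=True).as_matrix();T[:3,3]=s['ee_pos'];return T
def cam2world(name,s=None):
    c=env.calibration(name)
    if 'T_tool_cam' in c: return Ttool(s)@np.array(c['T_tool_cam']),c
    return np.linalg.inv(np.array(c['camera_from_world'])),c
def cloud(name,d,s=None):
    T,c=cam2world(name,s);K=np.array(c['K'])
    v,u=np.mgrid[0:d.shape[0],0:d.shape[1]]
    dist=c.get('dist',c.get('distortion'))
    pts=np.stack([u,v],-1).reshape(-1,1,2).astype(np.float64)
    n=cv2.undistortPoints(pts,K,np.array(dist) if dist is not None else None).reshape(*d.shape,2)
    P=np.stack([n[...,0]*d,-n[...,1]*d,-d],-1)
    return P@T[:3,:3].T+T[:3,3]
E
python3 - <<'E'
from h import *
s=env.state();print(s)
for n in ['scene','side','wrist']:
    im,d=env.grab_frame(n);save(n+'0',im);np.save(n+'0.npy',d);c=env.calibration(n);print(n,c)
    for l in ['spacer','fastener','testbox','stud_tip','panel']:
        try:print(l,env.search_frame(n,l)[:4])
        except Exception as e:print(l,e)
E
```

```text
pics
{'time_s': 0.0, 'qpos': array([-1.14657934e+00,  1.83500275e+01,  8.97053506e+01, -2.22744339e-03,
        7.20434515e+01, -1.14766610e+00]), 'qvel': array([-0.01305643, -0.06164149, -0.04075123,  0.02745997, -0.02413313,
        0.06310733]), 'effort': array([-5.01459035e-04, -4.12465632e+01, -2.31973493e+01,  7.28826877e-02,
        4.58198413e-02, -1.41870069e-04]), 'ee_pos': array([ 5.74516385e+02, -8.33533526e-03,  2.21143593e+02]), 'ee_rot': array([ -89.92009801,   89.90114768, -179.91832271]), 'force': array([-0.34604744,  0.3633369 , -0.70818263]), 'torque': array([-0.01024118, -0.00814983, -0.02619613]), 'gripper_width': 91.35563054423544}
scene {'K': array([[387.70949685,   0.        , 323.39868371],
       [  0.        , 387.70949685, 202.06252593],
       [  0.        ,   0.        ,   1.        ]]), 'camera_from_world': array([[-8.83809029e-01,  4.67834427e-01,  3.54236290e-03,
         5.15386979e+02],
       [-3.08609885e-01, -5.88667394e-01,  7.47148338e-01,
         1.17476625e+02],
       [ 3.51626988e-01,  6.59243239e-01,  6.64647887e-01,
        -1.29306130e+
[... 1764 characters left out ...]
1],
       [-6.70880046e-04, -9.59669048e-01, -2.81131408e-01,
        -7.96987951e+01],
       [ 0.00000000e+00,  0.00000000e+00,  0.00000000e+00,
         1.00000000e+00]])}
spacer [{'point': [606.4, -220.8, 6.1], 'p': 0.74}, {'point': [460.7, -181.6, 46.9], 'p': 0.73}, {'point': [529.0, -217.4, 33.0], 'p': 0.66}, {'point': [542.4, 93.6, 68.0], 'p': 0.17}]
fastener [{'point': [510.8, 154.3, 90.8], 'p': 0.61}]
testbox [{'point': [546.0, 93.0, 68.9], 'p': 0.81}, {'point': [531.7, -217.5, 34.5], 'p': 0.46}, {'point': [517.5, 157.4, 90.9], 'p': 0.43}, {'point': [537.9, 98.6, 65.8], 'p': 0.35}]
stud_tip [{'point': [540.1, 96.7, 69.5], 'p': 0.75}]
panel [{'point': [534.4, 93.5, 64.4], 'p': 0.6}]
```

View pics/scene0.png

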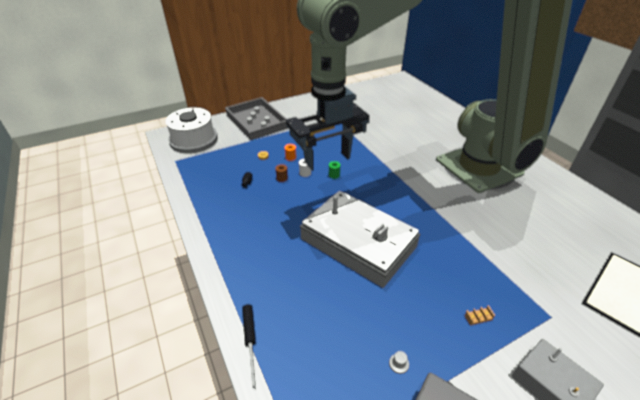

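View pics/side0.png

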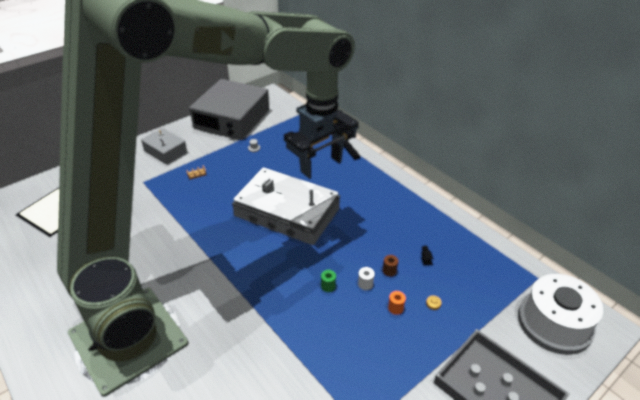

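View pics/wrist0.png

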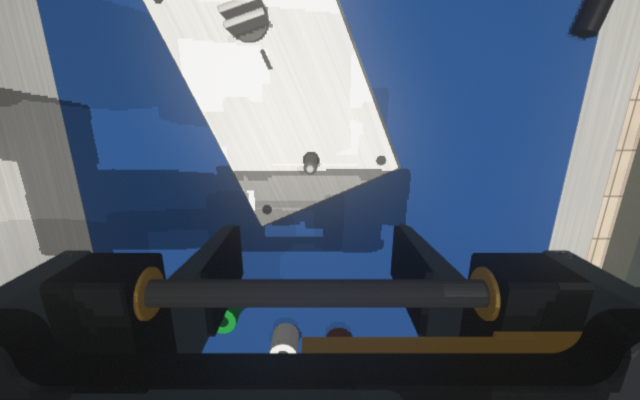

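The scene shows the plain metal spacer at about (305,168), with brown, orange and green look-alikes around it. The box has its stud at (336,203) and the fastener at (380,232). Next I measure these with depth clouds.

Run:
```python
from h import *
s=env.state();print(np.round(Ttool(s),3))
for n in ['scene','side','wrist']:
    im=cv2.cvtColor(cv2.imread(f'pics/{n}0.png'),cv2.COLOR_BGR2RGB);d=np.load(n+'0.npy')
    P=cloud(n,d,s);np.save(n+'P.npy',P)
    ok=d>0
    def box(x,y,z): return ok&(P[...,0]>x[0])&(P[...,0]<x[1])&(P[...,1]>y[0])&(P[...,1]<y[1])&(P[...,2]>z[0])&(P[...,2]<z[1])
    mat=box((450,650),(-300,-100),(-10,15));print(n,'mat z',np.median(P[mat][:,2]) if mat.any() else None)
    m=box((505,555),(-250,-195),(38,60));print(' spacer top',m.sum(),P[m].mean(0) if m.any() else 0, (P[m].min(0),P[m].max(0)) if m.any() else 0)
    m=box((350,700),(-50,300),(55,74));print(' panel',m.sum(),np.median(P[m][:,2]),cv2.minAreaRect(P[m][:,:2].astype(np.float32)))
    m=box((350,700),(-50,300),(78,140));pp=P[m]
    if len(pp)==0: continue
    _,l,c=cv2.kmeans(pp[:,:2].astype(np.float32),2,None,(3,50,.1),5,0)
    for i in range(2):
        q=pp[l.ravel()==i];print('  clus',len(q),q.mean(0).round(1),q.min(0).round(1),q.max(0).round(1))
```

```text
[[ 0.00000e+00  1.00000e+00 -0.00000e+00  5.75000e+02]
 [ 0.00000e+00 -0.00000e+00 -1.00000e+00 -1.50000e-02]
 [-1.00000e+00  0.00000e+00 -0.00000e+00  2.21977e+02]
 [ 0.00000e+00  0.00000e+00  0.00000e+00  1.00000e+00]]
scene mat z 2.829644552482364
 spacer top 55 [ 536.98484568 -228.01553613   44.60648134] (array([ 524.52306536, -248.08747888,   38.22570295]), array([ 547.80357805, -211.41766965,   50.13451643]))
 panel 4316 66.74660172990002 ((536.6401977539062, 110.24409484863281), (168.5845947265625, 255.972900390625), 24.005935668945312)
  clus 140 [513.7 165.   90.9] [493.2 149.4  78.1] [530.9 177.3  98.8]
  clus 67 [569.8  37.6 102.9] [562.6  30.7  79.4] [574.1  42.  124.7]
side mat z 5.394259968365304
 spacer top 168 [ 527.62348151 -232.72190537   47.93018122] (array([ 509.95639367, -249.92163378,   38.06310632]), array([ 547.42052526, -213.63293752,   55.70957067]))
 panel 3460 69.44760861478284 ((535.5318603515625, 106.67131042480469), (171.67698669433594, 261.3204345703125), 23.712600708007812)
  clus 55 [567.6  31.6 105. ] [562.8  27.3  79.7] [573.9  37.2 126.7]
  clus 120 [510.6 159.5  92.3] [493.5 143.6  78.5] [531.2 176.4 104.2]
wrist mat z 2.3140521063770905
 spacer top 272 [ 529.93475998 -219.21585617   44.9637696 ] (array([ 511.17394368, -232.21135444,   38.02191459]), array([ 547.87152563, -213.17770852,   48.78402782]))
 panel 33534 66.36269978841557 ((538.2698364257812, 101.26629638671875), (160.5207977294922, 238.3358917236328), 23.918025970458984)
  clus 1204 [511.4 159.6  91.6] [492.1 147.9  78. ] [531.1 171.5  98.5]
  clus 211 [568.6  35.6 113.1] [562.4  28.4  78.9] [573.8  39.8 123.6]
```

Run:
```python
import cv2,numpy as np
a=cv2.imread('pics/scene0.png')[150:300,240:440];b=cv2.imread('pics/side0.png')[150:320,220:440]
cv2.imwrite('pics/scene0z.png',cv2.resize(a,(800,600),interpolation=cv2.INTER_CUBIC))
cv2.imwrite('pics/side0z.png',cv2.resize(b,(770,595),interpolation=cv2.INTER_CUBIC))
```

```text
(no output)
```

View pics/scene0z.png

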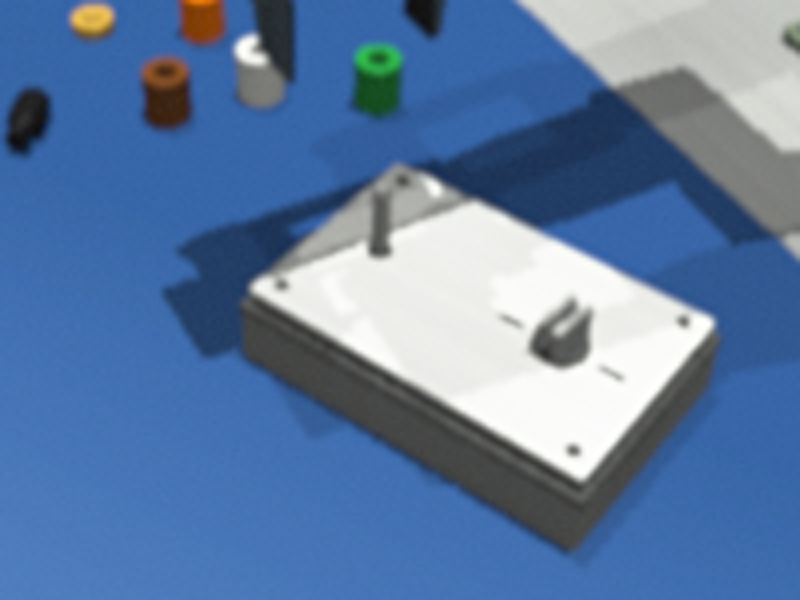

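View pics/side0z.png

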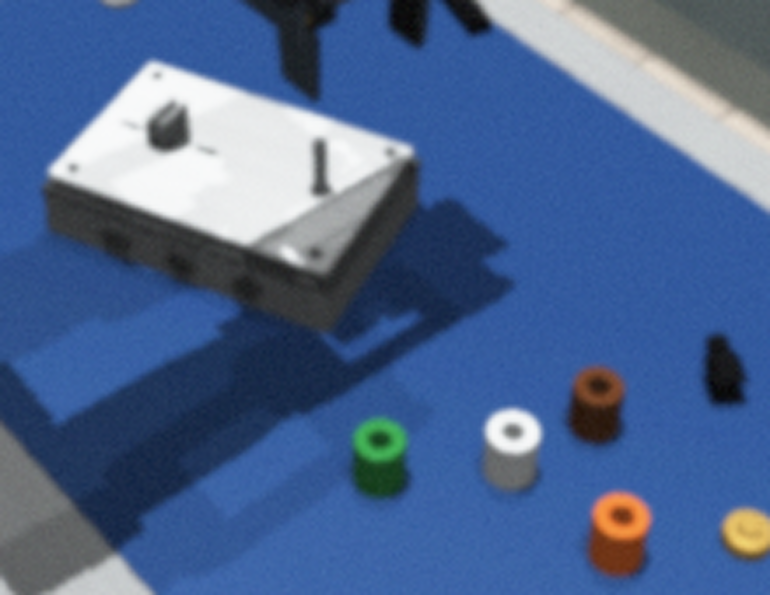

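The sleeve is at about (529,-231), the stud at (569,35) and the fastener at (511,160), with box yaw about 24°. I'll move the wrist camera to look at the sleeve without the gripper blocking it.

Emit:
arm_command(
  slide=[
    [0,-4.5,27],
    [0,-4.5,27],
    [0,-4.5,27],
    [0,-4.5,27],
    [0,-4.5,27],
    [0,-4.5,27],
    [0,-4.5,27],
    [0,-4.5,27],
    [0,-4.5,27],
    [0,-4.5,27],
  ],
  turn=[
    [0,0,0],
    [0,0,0],
    [0,0,0],
    [0,0,0],
    [0,0,0],
    [0,0,0],
    [0,0,0],
    [0,0,0],
    [0,0,0],
    [0,0,0],
  ],
  grip=[0,0,0,0,0,0,0,0,0,0],
)

```text
time_s: 1.73
ee_pos: [530.0, -269.4, 221.9]
ee_rot: [-178.1, 90.0, 91.9]
force: [-0.6, 0.8, -0.7]
gripper_width: 91.4
```

Run:
```python
from h import *
s=env.state();print(s['ee_pos'],s['ee_rot'],s['time_s'])
im,d=env.grab_frame('wrist');save('wrist1',im);np.save('wrist1.npy',d)
P=cloud('wrist',d,s);np.save('wrist1P.npy',P)
print(env.search_frame('wrist','spacer'))
m=(d>0)&(abs(P[...,0]-530)<32)&(abs(P[...,1]+228)<32)&(P[...,2]>43)&(P[...,2]<53)
q=P[m];print(m.sum(),q.mean(0),q.min(0),q.max(0),np.median(q[:,2]));v,u=np.nonzero(m);print(u.min(),u.max(),v.min(),v.max())
print(cv2.minEnclosingCircle(q[:,:2].astype(np.float32)))
```

```text
[ 530.01837981 -269.37734572  221.8727577 ] [-178.08205278   89.95041519   91.91480967] 1.7333
[{'point': [539.3, -327.5, 50.9], 'p': 0.89}, {'point': [451.8, -182.8, 47.9], 'p': 0.86}, {'point': [603.6, -242.1, 44.9], 'p': 0.78}, {'point': [527.6, -232.7, 48.2], 'p': 0.7}]
731 [ 528.89503355 -231.81142546   47.15412925] [ 511.05433833 -250.27567317   44.05761348] [ 547.30702995 -213.89461018   49.67270356] 47.19204588225875
300 333 137 170
((528.8690185546875, -232.32276916503906), 18.85951805114746)
```

View pics/wrist1.png

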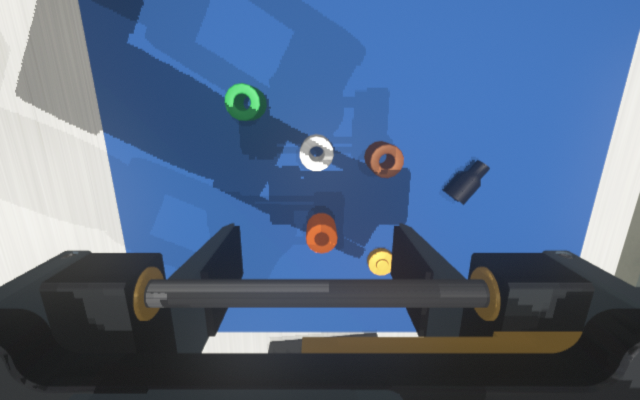

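Run:
```python
from h import *
P=np.load('wristP.npy');im=cv2.imread('pics/wrist0.png')
m=(abs(P[...,0]-568)<12)&(abs(P[...,1]-35)<14)&(P[...,2]>75)
for lo,hi in [(75,85),(85,95),(95,105),(105,113),(113,117),(117,120),(120,122),(122,130)]:
    k=m&(P[...,2]>lo)&(P[...,2]<=hi);q=P[k]
    if len(q): print(lo,hi,len(q),q.mean(0).round(1),q.min(0).round(1),q.max(0).round(1), np.array(np.nonzero(k)).mean(1).round(1))
cv2.imwrite('pics/w0z.png',cv2.resize(im[120:220,230:400],None,fx=4.5,fy=4.5,interpolation=cv2.INTER_CUBIC))
cv2.imwrite('pics/w0f.png',cv2.resize(im[0:100,180:310],None,fx=5,fy=5,interpolation=cv2.INTER_CUBIC))
```

```text
75 85 11 [568.8  38.5  80.6] [563.9  36.2  77.9] [573.7  39.7  83.7] [156.8 311. ]
85 95 17 [568.8  38.4  89.5] [563.1  36.2  85.3] [573.7  39.5  94.8] [158.2 310.8]
95 105 19 [569.3  38.5 100.3] [563.6  36.1  95.2] [573.8  39.6 104.9] [159.7 311.2]
105 113 15 [569.   38.3 109.2] [563.   36.1 106.6] [573.8  39.6 112.9] [161.4 310.7]
113 117 14 [569.1  37.9 115.7] [564.1  32.6 113.2] [573.8  39.8 117. ] [162.9 310.6]
117 120 59 [568.4  34.5 118.6] [562.4  28.4 117. ] [573.8  39.1 120. ] [167.3 309.8]
120 122 46 [568.3  33.9 121.1] [564.2  29.8 120.1] [572.9  37.8 122. ] [168.5 309.6]
122 130 31 [568.5  33.8 122.6] [565.2  31.1 122. ] [572.1  36.4 123.6] [168.9 309.9]
```

View pics/w0z.png

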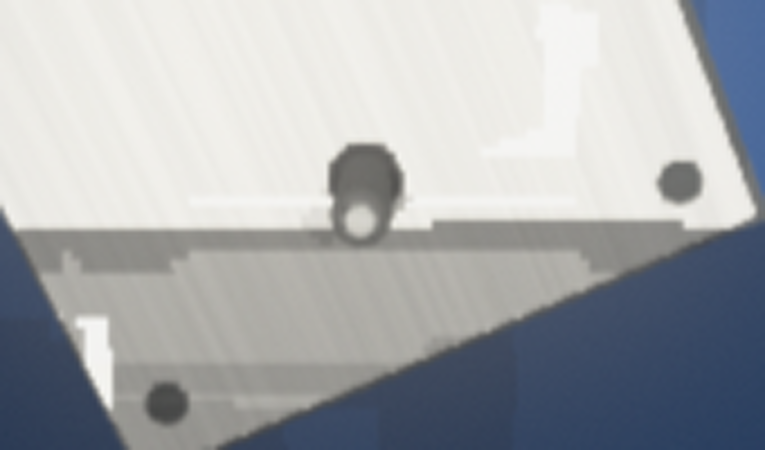

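View pics/w0f.png

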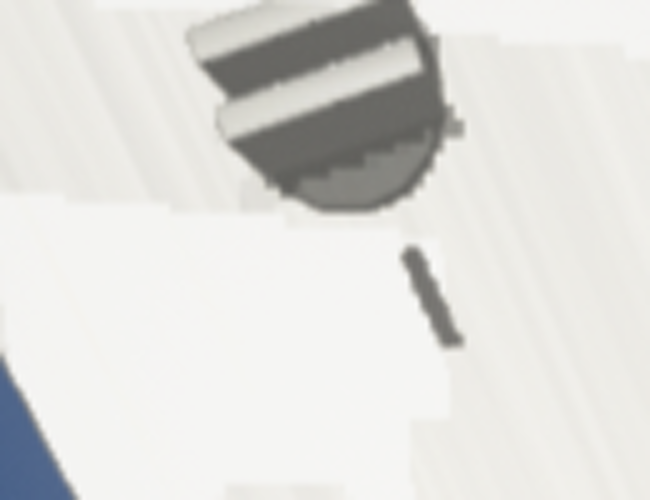

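Emit:
arm_command(
  slide=[
    [0,-0.1,-3.8],
    [0,-0.1,-3.8],
    [4,-0.1,-3.8],
    [8,-0.1,-3.8],
    [10,-0.1,-3.8],
    [12,-0.1,-3.8],
    [12,-0.1,-3.8],
    [12,-0.1,-3.8],
  ],
  turn=[
    [0,0,0],
    [0,0,0],
    [0,0,0],
    [0,0,0],
    [0,0,0],
    [0,0,0],
    [0,0,0],
    [0,0,0],
  ],
  grip=[80,80,80,80,80,80,80,80],
  newtons=20,
)

```text
time_s: 2.5
ee_pos: [528.9, -230.8, 101.6]
ee_rot: [-119.4, 89.9, 150.7]
force: [0.3, -0.5, 0.8]
gripper_width: 62.5
```

Run:
```python
from h import *
s=env.state();print(s['ee_pos'],s['ee_rot'],s['time_s'],s['gripper_width'])
im,d=env.grab_frame('side');save('side2',im)
cv2.imwrite('pics/side2z.png',cv2.resize(cv2.imread('pics/side2.png')[200:340,260:460],(800,560),interpolation=cv2.INTER_CUBIC))
```

```text
[ 528.93554283 -230.82603685  101.63195875] [-119.44150919   89.8974204   150.65548878] 2.5 62.50275404827542
```

View pics/side2z.png

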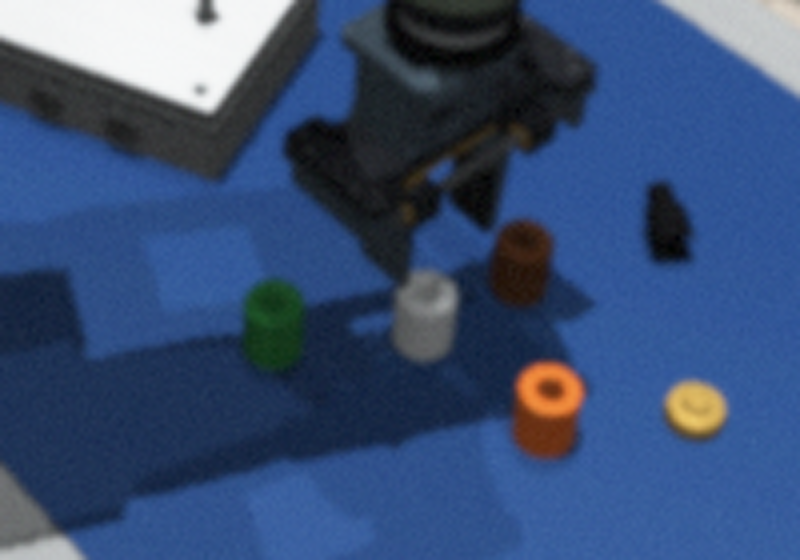

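The open jaws hang above the metal sleeve at crop pixel (425,315), between green and brown, and nothing is touching. I'll go down and grip.

Emit:
arm_command(
  slide=[
    [2.5,0,0.1],
    [5,0,0.1],
    [7,0,0.1],
    [8.3,0,0.1],
    [8.3,0,0.1],
    [8.3,0,0.1],
    [8.3,0,0.1],
    [8.3,0,0.1],
    [8.3,0,0.1],
    [8.3,0,0.1],
    [8.3,0,0.1],
    [8.3,0,0.1],
    [8.3,0,0.1],
    [8.3,0,0.1],
  ],
  turn=[
    [0,0,0],
    [0,0,0],
    [0,0,0],
    [0,0,0],
    [0,0,0],
    [0,0,0],
    [0,0,0],
    [0,0,0],
    [0,0,0],
    [0,0,0],
    [0,0,0],
    [0,0,0],
    [0,0,0],
    [0,0,0],
  ],
  grip=[80,80,80,80,80,80,80,170,170,170,170,170,170,170],
  newtons=20,
)

```text
time_s: 3.72
ee_pos: [529.3, -233.1, 19.5]
ee_rot: [70.6, 90.0, -19.4]
force: [-0.6, 0.8, 4.4]
gripper_width: 36.8
```

Emit:
arm_command(
  slide=[
    [-2,0,0],
    [-5,0,0],
    [-9,0,0],
    [-14.5,0,0],
    [-14.5,1,-4],
    [-14.5,2,-8],
    [-14.5,3,-12],
    [-14.5,3.5,-16],
    [-14.5,4,-20],
    [-14.5,4,-23],
    [-14.5,4,-25.5],
    [-14.5,4,-26.6],
    [-14.5,4,-26.6],
    [-14.5,4,-26.6],
    [-14.5,4,-26.6],
    [-14.5,4,-26.6],
  ],
  turn=[
    [0,0,0],
    [0,0,0],
    [0,0,0],
    [0,0,0],
    [0,0,0],
    [0,0,0],
    [0,0,0],
    [0,0,0],
    [0,0,0],
    [0,0,0],
    [0,0,0],
    [0,0,0],
    [0,0,0],
    [0,0,0],
    [0,0,0],
    [0,0,0],
  ],
  grip=[170,170,170,170,170,170,170,170,170,170,170,170,170,170,170,170],
)

```text
time_s: 5.05
ee_pos: [569.0, 31.5, 163.9]
ee_rot: [-9.1, 90.0, -99.3]
force: [-0.7, -1.0, -0.5]
gripper_width: 36.8
```

Run:
```python
from h import *
s=env.state();print(s['ee_pos'],s['ee_rot'],s['time_s'],s['gripper_width'],s['force'])
o=[]
for n in ['scene','side','wrist']:
    im,d=env.grab_frame(n);save(n+'3',im);np.save(n+'3.npy',d)
    o.append((n,im))
    P=cloud(n,d,s);np.save(n+'3P.npy',P)
    if n!='wrist':
        c=env.calibration(n);M=np.array(c['camera_from_world']);K=c['K']
        for p in [(568.5,33.8,123),(568.5,33.8,148)]:
            q=M[:3,:3]@p+M[:3,3];print(n,K[0,0]*q[0]/-q[2]+K[0,2],K[1,1]*-q[1]/-q[2]+K[1,2])
def cr(im,u,v,w=64,h=48): return cv2.resize(im[v-h//2:v+h//2,u-w//2:u+w//2],None,fx=6,fy=6,interpolation=cv2.INTER_CUBIC)
a=cr(o[0][1],336,190);b=cr(o[1][1],312,190)
save('pair3',np.hstack([a,b]))
```

```text
[569.04456952  31.46537886 163.87358703] [ -9.14726085  89.97310263 -99.25094663] 5.05 36.84285844094909 [-0.68788185 -1.04210382 -0.46971069]
scene 334.8403495410449 196.56152490671877
scene 335.0711460632397 189.0209233382402
side 311.21145476669096 189.42689265410584
side 311.1682589105143 182.3377178499713
```

View pics/pair3.png

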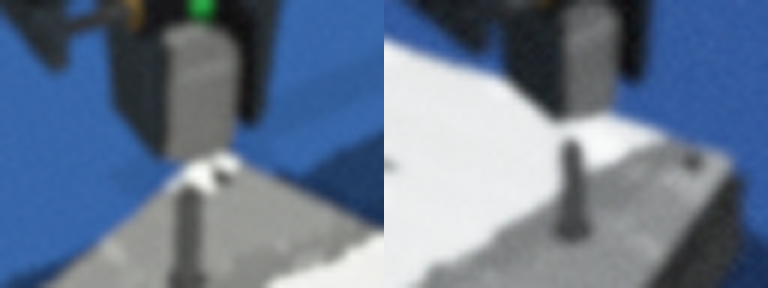

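View pics/wrist3.png

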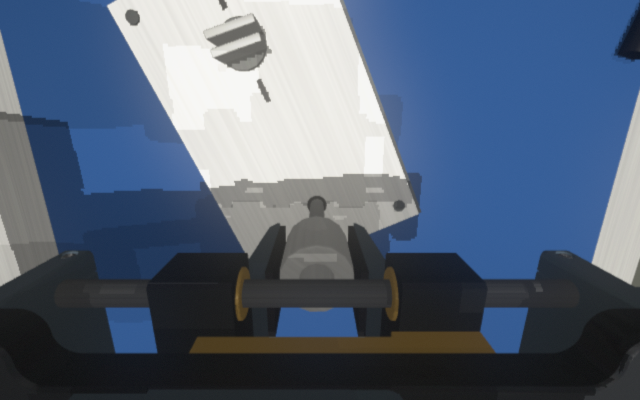

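Run:
```python
from h import *
from scipy.optimize import least_squares
s=env.state();print(s['ee_pos'],s['time_s'])
t=np.array(s['ee_pos'])
for n in ['wrist','scene','side']:
    im,d=env.grab_frame(n);save(n+'4',im);np.save(n+'4.npy',d)
    P=cloud(n,d,s)
    def fit(q,r,c0):
        f=lambda c:np.hypot(q[:,0]-c[0],q[:,1]-c[1])-r
        o=least_squares(f,c0,loss='soft_l1',f_scale=1);return o.x.round(2),np.median(abs(o.fun)).round(2),len(q)
    C=(d>0)&(np.hypot(P[...,0]-t[0],P[...,1]-t[1])<21)
    g=im.astype(int);
    m=C&(P[...,2]>150)&(P[...,2]<190)&(g.max(2)-g.min(2)<40)&(g.mean(2)>75)
    print(n,'sp',fit(P[m],19,t[:2]), P[m][:,2].min(),P[m][:,2].max())
    m=(d>0)&(np.hypot(P[...,0]-568.5,P[...,1]-34)<12)&(P[...,2]>75)&(P[...,2]<116)
    print('  stud',fit(P[m],6,[568.5,33.8]))
```

```text
[569.06613729  31.85457441 163.97454479] 5.2
wrist sp (array([568.25,  32.59]), np.float64(0.34), 2039) 150.02103484516343 189.9889343467229
  stud (array([568.33,  33.55]), np.float64(0.1), 195)
scene sp (array([568.48,  33.  ]), np.float64(0.65), 145) 150.68805403008832 189.98769263389477
  stud (array([567.64,  34.22]), np.float64(0.52), 54)
side sp (array([569.41,  34.88]), np.float64(1.39), 98) 151.7692355908723 189.49220927170893
  stud (array([570.12,  35.74]), np.float64(1.09), 45)
```

Emit:
arm_command(
  slide=[
    [0,0,0],
    [0,0,0],
    [0,0,0],
    [1,0,0],
    [1.8,0,0],
    [2.2,0,0],
    [2.6,0,0],
    [3,0,0],
    [3.4,0,0],
    [3.4,0,0],
  ],
  turn=[
    [0,0,0],
    [0,0,0],
    [0,0,0],
    [0,0,0],
    [0,0,0],
    [0,0,0],
    [0,0,0],
    [0,0,0],
    [0,0,0],
    [0,0,0],
  ],
  grip=[170,170,170,170,170,170,170,170,170,170],
)

```text
time_s: 6.18
ee_pos: [568.5, 33.0, 129.0]
ee_rot: [-87.2, 89.9, -177.2]
force: [-0.3, -0.2, -0.6]
gripper_width: 36.8
```

Run:
```python
from h import *
s=env.state();print(s['ee_pos'],s['time_s'],s['gripper_width'],s['force'],s['torque'])
o=[]
for n in ['scene','side']:
    im,d=env.grab_frame(n);save(n+'5',im);o.append(im)
def cr(im,u,v,w=64,h=48): return cv2.resize(im[v-h//2:v+h//2,u-w//2:u+w//2],None,fx=6,fy=6,interpolation=cv2.INTER_CUBIC)
save('pair5',np.hstack([cr(o[0],336,195),cr(o[1],312,195)]))
```

```text
[568.53068713  33.00685362 129.00514879] 6.1833 36.82978989962522 [-0.30636878 -0.16914653 -0.62320135] [-0.00845618  0.01737057 -0.00132307]
```

View pics/pair5.png

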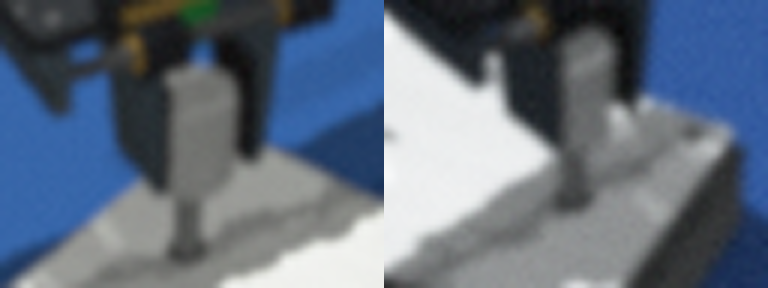

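The stud has entered the bore with no contact force. I'll go down to the panel.

Emit:
arm_command(
  slide=[
    [1,0,0],
    [2,0,0],
    [3,0,0],
    [3.6,0,0],
    [4,0,0],
    [4.3,0,0],
    [4.45,0,0],
    [4.45,0,0],
    [4.45,0,0],
  ],
  turn=[
    [0,0,0],
    [0,0,0],
    [0,0,0],
    [0,0,0],
    [0,0,0],
    [0,0,0],
    [0,0,0],
    [0,0,0],
    [0,0,0],
  ],
  grip=[170,170,170,170,170,170,170,170,170],
)

```text
time_s: 7.03
ee_pos: [569.3, 33.0, 85.7]
ee_rot: [91.4, 90.0, 1.4]
force: [0.1, -0.3, -0.4]
gripper_width: 36.8
```

Emit:
arm_command(
  slide=[
    [0.1,0,0],
    [0.2,0,0],
    [0.2,0,0],
    [0.2,0,0],
  ],
  turn=[
    [0,0,0],
    [0,0,0],
    [0,0,0],
    [0,0,0],
  ],
  grip=[170,170,170,170],
)

```text
time_s: 7.37
ee_pos: [569.1, 33.0, 83.6]
ee_rot: [86.8, 90.0, -3.2]
force: [0.6, 0.1, -0.9]
gripper_width: 36.8
```

Emit:
arm_command(
  slide=[
    [0.05,0,0],
    [0.05,0,0],
    [0.05,0,0],
    [0.05,0,0],
    [0.05,0,0],
    [0.05,0,0],
    [0.05,0,0],
    [0.05,0,0],
    [-1,0,0],
    [-3,0,0],
    [-6,0,0],
    [-10,0,0],
    [-13,0,0],
    [-13,0,0],
    [-13,0,0],
  ],
  turn=[
    [0,0,0],
    [0,0,0],
    [0,0,0],
    [0,0,0],
    [0,0,0],
    [0,0,0],
    [0,0,0],
    [0,0,0],
    [0,0,0],
    [0,0,0],
    [0,0,0],
    [0,0,0],
    [0,0,0],
    [0,0,0],
    [0,0,0],
  ],
  grip=[80,80,80,80,80,80,80,80,80,80,80,80,80,80,80],
)

```text
time_s: 8.62
ee_pos: [570.1, 33.1, 216.4]
ee_rot: [92.0, 89.7, 2.0]
force: [-0.4, -0.4, -1.8]
gripper_width: 62.7
```

Run:
```python
from h import *
s=env.state();print(s['ee_pos'],s['time_s'],s['gripper_width'],s['force'])
o=[]
for n in ['scene','side','wrist']:
    im,d=env.grab_frame(n);save(n+'6',im);np.save(n+'6.npy',d);o.append(im)
    P=cloud(n,d,s);np.save(n+'6P.npy',P)
    m=(d>0)&(np.hypot(P[...,0]-568.5,P[...,1]-34)<22)&(P[...,2]>100)&(P[...,2]<120)
    q=P[m];print(n,len(q),np.median(q[:,2]),q.mean(0) if len(q) else 0)
    print(env.search_frame(n,'fastener'))
def cr(im,u,v,w=64,h=48): return cv2.resize(im[v-h//2:v+h//2,u-w//2:u+w//2],None,fx=6,fy=6,interpolation=cv2.INTER_CUBIC)
save('pair6',np.hstack([cr(o[0],336,195),cr(o[1],312,195)]))
```

```text
[570.0926467   33.05334607 216.35821519] 8.6167 62.71692807657406 [-0.44665119 -0.43193578 -1.82522346]
scene 147 110.85257485669672 [570.58085893  39.34445606 109.90056642]
[{'point': [516.3, 166.2, 84.7], 'p': 0.73}]
side 142 112.99318819778796 [565.53314055  29.9839485  111.66089122]
[{'point': [509.1, 160.7, 87.7], 'p': 0.6}]
wrist 1248 115.38335564244022 [571.23655629  36.1318307  114.29131782]
[]
```

View pics/pair6.png

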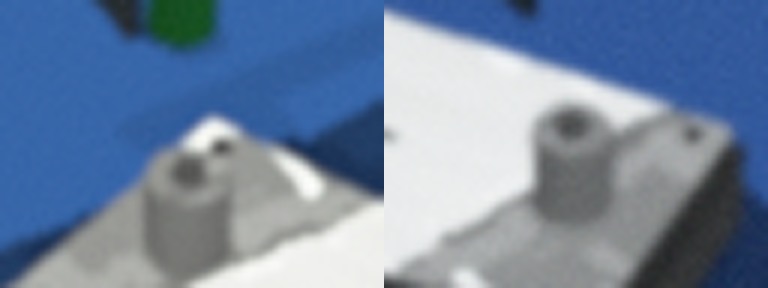

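View pics/wrist6.png

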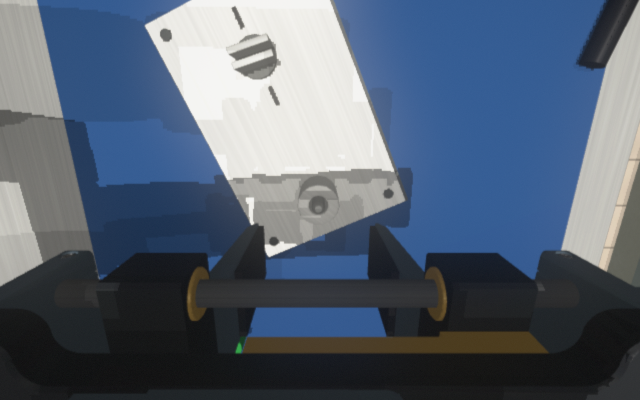

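The sleeve is on the stud in both views. Next I check its height against the panel and look at the fastener from closer.

Emit:
arm_command(
  slide=[
    [0,-5.9,-8.7],
    [0,-5.9,-8.7],
    [0,-5.9,-8.7],
    [0,-5.9,-8.7],
    [0,-5.9,-8.7],
    [0,-5.9,-8.7],
    [0,-5.9,-8.7],
  ],
  turn=[
    [0,0,0],
    [0,0,0],
    [0,0,0],
    [0,0,0],
    [0,0,0],
    [0,0,0],
    [0,0,0],
  ],
  grip=[80,80,80,80,80,80,80],
)

```text
time_s: 9.5
ee_pos: [510.7, 119.2, 213.1]
ee_rot: [-4.7, 90.0, -94.7]
force: [0.6, -1.1, 0.5]
gripper_width: 62.8
```

Run:
```python
from h import *
P=np.load('wrist6P.npy');d=np.load('wrist6.npy')
k=(d>0)&(np.hypot(P[...,0]-568.5,P[...,1]-34)<45)&(P[...,2]>55)&(P[...,2]<75);print('panel near stud w6',np.median(P[k][:,2]))
k=(d>0)&(np.hypot(P[...,0]-568.5,P[...,1]-34)<20)&(np.hypot(P[...,0]-568.5,P[...,1]-34)>9)&(P[...,2]>105)&(P[...,2]<119);q=P[k]
print('top plane',np.linalg.lstsq(np.c_[q[:,:2]-[568.5,34],np.ones(len(q))],q[:,2],rcond=None)[0], cv2.minEnclosingCircle(q[:,:2].astype(np.float32)))
s=env.state();print(s['ee_pos'],s['time_s'],s['force'])
im,d=env.grab_frame('wrist');save('wrist7',im);np.save('wrist7.npy',d)
P=cloud('wrist',d,s);np.save('wrist7P.npy',P)
k=(d>0)&(np.hypot(P[...,0]-511,P[...,1]-160)<26)&(P[...,2]>90)&(P[...,2]<110);q=P[k]
r=cv2.minAreaRect(q[:,:2].astype(np.float32));print('ribs',len(q),r,np.median(q[:,2]),q[:,:2].mean(0));print(cv2.boxPoints(r))
k=(d>0)&(np.hypot(P[...,0]-511,P[...,1]-160)<60)&(P[...,2]>55)&(P[...,2]<75);print('panel z',np.median(P[k][:,2]))
g=im.astype(int).mean(2)
mk=k&(g<120)&(np.hypot(P[...,0]-511,P[...,1]-160)>21);q=P[mk][:,:2];print('marks',len(q),q.mean(0));l=cv2.fitLine(q.astype(np.float32),cv2.DIST_HUBER,0,.01,.01).ravel();print(l,np.degrees(np.arctan2(l[1],l[0])))
cv2.imwrite('pics/w7z.png',cv2.resize(cv2.cvtColor(im,cv2.COLOR_RGB2BGR)[90:220,240:400],None,fx=4.5,fy=4.5,interpolation=cv2.INTER_CUBIC))
```

```text
panel near stud w6 70.625937421901
top plane [ 2.28161092e-02 -4.16454254e-02  1.15165930e+02] ((570.6983032226562, 34.27456283569336), 18.837783813476562)
[510.67110405 119.20797108 213.14027095] 9.5 [ 0.58518725 -1.11804287  0.49534888]
ribs 572 ((511.48553466796875, 161.77325439453125), (35.925750732421875, 18.11175537109375), 17.555192947387695) 96.12742986199939 [511.53549815 162.08888533]
[[491.62778 164.98933]
 [497.0907  147.72108]
 [531.34326 158.55717]
 [525.8804  175.82542]]
panel z 66.39254504441993
marks 121 [514.59082399 154.79357128]
[ 4.0591934e-01 -9.1390890e-01  5.1418231e+02  1.5568777e+02] -66.05125
```

View pics/w7z.png

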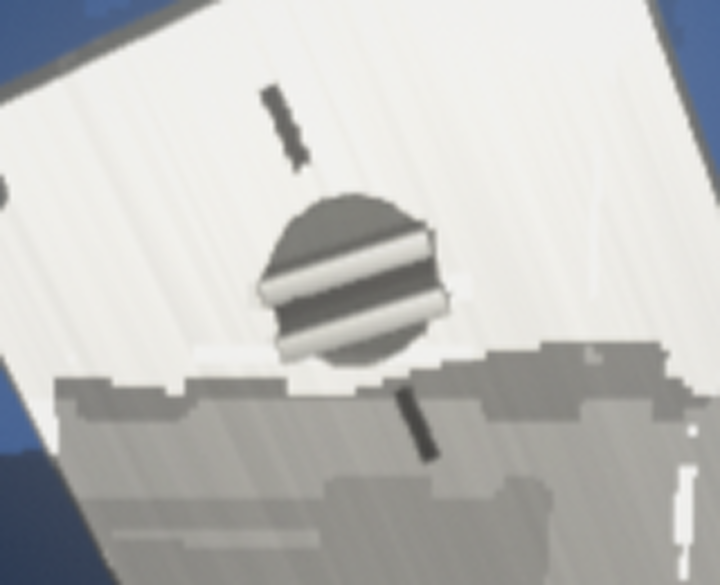

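The sleeve stands 44.6 mm above the panel, so it is seated. The slot is at 17.6° and the marks at -66.05°, so the fastener needs an 83.6° clockwise turn. I'll pre-rotate the gripper counter-clockwise by 107.6°.

Emit:
arm_command(
  slide=[
    [0,0.2,-4.2],
    [0,0.2,-4.2],
    [3,0.2,-4.2],
    [5,0.2,-4.2],
    [7,0.2,-4.2],
    [8,0.2,-4.2],
    [8,0.2,-4.2],
    [8,0.2,-4.2],
    [8,0.2,-4.2],
    [8,0.2,-4.2],
    [8,0.2,-4.2],
    [8,0.2,-4.2],
    [8,0.2,-4.2],
    [8,0.2,-4.2],
    [8,0.2,-4.2],
    [8,0.2,-4.2],
    [8,0.2,-4.2],
    [8,0.2,-4.2],
    [8,0.2,-4.2],
    [8,0.2,-4.2],
  ],
  turn=[
    [-0.12,0,0],
    [-0.24,0,0],
    [-0.36,0,0],
    [-0.48,0,0],
    [-0.6,0,0],
    [-0.72,0,0],
    [-0.84,0,0],
    [-0.96,0,0],
    [-1.08,0,0],
    [-1.2,0,0],
    [-1.32,0,0],
    [-1.44,0,0],
    [-1.56,0,0],
    [-1.68,0,0],
    [-1.8,0,0],
    [-1.877,0,0],
    [-1.877,0,0],
    [-1.877,0,0],
    [-1.877,0,0],
    [-1.877,0,0],
  ],
  grip=[80,80,80,80,80,80,80,80,80,80,80,80,80,80,80,80,80,80,80,80],
)

```text
time_s: 11.22
ee_pos: [512.2, 161.7, 133.4]
ee_rot: [-65.1, 90.0, -47.6]
force: [-0.2, 0.1, -0.0]
gripper_width: 62.5
```

Run:
```python
from h import *
s=env.state();print(s['ee_pos'],s['time_s'],s['force'],s['qpos']);print(Ttool(s).round(4)); T=Ttool(s);print(np.degrees(np.arctan2(T[1,1],T[0,1])))
o=[]
for n in ['scene','side']:
    im,d=env.grab_frame(n);save(n+'8',im);o.append(im)
def cr(im,u,v,w=96,h=72): return cv2.resize(im[v-h//2:v+h//2,u-w//2:u+w//2],None,fx=4,fy=4,interpolation=cv2.INTER_CUBIC)
save('pair8',np.hstack([cr(o[0],375,215),cr(o[1],275,180)]))
```

```text
[512.21178524 161.74411064 133.38970395] 11.2167 [-0.21636233  0.05144192 -0.01676913] [ 1.62994417e+01  1.91293047e+01  1.02203774e+02 -2.60204826e-03
  5.86658328e+01 -9.11499653e+01]
[[ 0.000000e+00 -2.999000e-01  9.540000e-01  5.122118e+02]
 [-0.000000e+00  9.540000e-01  2.999000e-01  1.617441e+02]
 [-1.000000e+00 -0.000000e+00  0.000000e+00  1.333897e+02]
 [ 0.000000e+00  0.000000e+00  0.000000e+00  1.000000e+00]]
107.45076017583716
```

View pics/pair8.png

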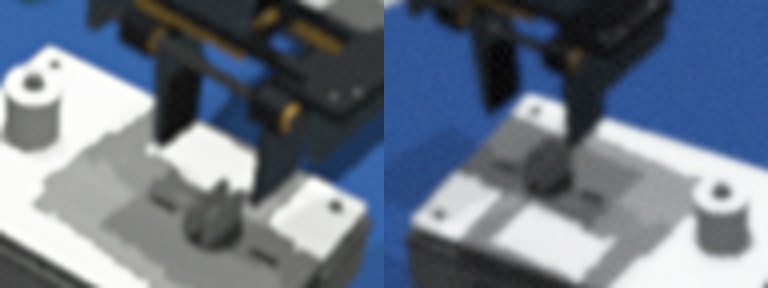

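The jaws straddle the fastener ribs and the sleeve is standing upright. I'll go down and grip.

Emit:
arm_command(
  slide=[
    [2,0,0],
    [3.5,0,0],
    [4.5,0,0],
    [4.95,0,0],
    [4.95,0,0],
    [4.95,0,0],
    [4.95,0,0],
    [4.95,0,0],
    [4.95,0,0],
    [4.95,0,0],
    [4.95,0,0],
    [4.95,0,0],
    [4.95,0,0],
    [4.95,0,0],
  ],
  turn=[
    [0,0,0],
    [0,0,0],
    [0,0,0],
    [0,0,0],
    [0,0,0],
    [0,0,0],
    [0,0,0],
    [0,0,0],
    [0,0,0],
    [0,0,0],
    [0,0,0],
    [0,0,0],
    [0,0,0],
    [0,0,0],
  ],
  grip=[80,80,80,80,80,255,255,255,255,255,255,255,255,255],
  newtons=25,
)

```text
time_s: 12.48
ee_pos: [512.1, 161.9, 84.1]
ee_rot: [-34.4, 90.0, -16.8]
force: [0.2, -1.1, 1.1]
gripper_width: 17.9
```

Emit:
arm_command(
  slide=[
    [0,0,0],
    [0,0,0],
    [0,0,0],
    [0,0,0],
    [0,0,0],
    [0,0,0],
    [0,0,0],
    [0,0,0],
    [0,0,0],
    [0,0,0],
    [0,0,0],
    [0,0,0],
    [0,0,0],
    [0,0,0],
    [0,0,0],
    [0,0,0],
    [0,0,0],
    [0,0,0],
    [0,0,0],
    [0,0,0],
  ],
  turn=[
    [0.05,0,0],
    [0.15,0,0],
    [0.25,0,0],
    [0.35,0,0],
    [0.45,0,0],
    [0.55,0,0],
    [0.65,0,0],
    [0.75,0,0],
    [0.85,0,0],
    [0.95,0,0],
    [1.05,0,0],
    [1.15,0,0],
    [1.25,0,0],
    [1.33,0,0],
    [1.4,0,0],
    [1.44,0,0],
    [1.457,0,0],
    [1.457,0,0],
    [1.457,0,0],
    [1.457,0,0],
  ],
  grip=[255,255,255,255,255,255,255,255,255,255,255,255,255,255,255,255,255,255,255,255],
)

```text
time_s: 14.15
ee_pos: [512.3, 162.1, 84.1]
ee_rot: [89.7, 90.0, 23.8]
force: [0.3, 0.7, 1.7]
gripper_width: 17.5
```

Run:
```python
from h import *
s=env.state();T=Ttool(s);print(s['ee_pos'],s['time_s'],s['force'],s['torque'],np.degrees(np.arctan2(T[1,1],T[0,1])))
```

```text
[512.25343569 162.10579441  84.11089806] 14.15 [0.3248171  0.65363839 1.70381742] [ 0.11780721 -0.06753669 -0.05597524] 24.088012640866527
```

Emit:
arm_command(
  slide=[
    [0,0,0],
    [0,0,0],
    [0,0,0],
    [0,0,0],
    [0,0,0],
    [0,0,0],
    [-1,0,0],
    [-3,0,0],
    [-6,0,0],
    [-9,0,1],
    [-12,0,3],
    [-13,0,4.2],
    [-13,0,4.2],
    [-13,0,4.2],
    [-13,0,4.2],
    [-13,0,4.2],
  ],
  turn=[
    [0,0,0],
    [0,0,0],
    [0,0,0],
    [0,0,0],
    [0,0,0],
    [0,0,0],
    [0,0,0],
    [0,0,0],
    [0,0,0],
    [0,0,0],
    [0,0,0],
    [0,0,0],
    [0,0,0],
    [0,0,0],
    [0,0,0],
    [0,0,0],
  ],
  grip=[110,110,110,110,110,110,110,110,110,110,110,110,110,110,110,110],
)

```text
time_s: 15.48
ee_pos: [527.7, 124.0, 212.0]
ee_rot: [-107.1, 89.8, -173.1]
force: [0.2, 0.5, 0.4]
gripper_width: 51.7
```

Run:
```python
from h import *
s=env.state();T=Ttool(s);print(T.round(3),s['time_s'],s['force'])
im,d=env.grab_frame('wrist');save('wrist9',im);np.save('wrist9.npy',d)
P=cloud('wrist',d,s)
k=(d>0)&(np.hypot(P[...,0]-511.5,P[...,1]-161.7)<26)&(P[...,2]>90)&(P[...,2]<110);q=P[k]
r=cv2.minAreaRect(q[:,:2].astype(np.float32));print('ribs',len(q),r,np.median(q[:,2]))
b=cv2.boxPoints(r)
for i in range(3): e=b[i+1]-b[i];print(np.linalg.norm(e),np.degrees(np.arctan2(e[1],e[0])))
k=(d>0)&(np.hypot(P[...,0]-511,P[...,1]-160)<50)&(P[...,2]>55)&(P[...,2]<75)
g=im.astype(int).mean(2)
mk=k&(g<120)&(np.hypot(P[...,0]-511.5,P[...,1]-161.7)>23)&(abs((P[...,0]-511.5)*.914+(P[...,1]-161.7)*.406)<8);q=P[mk][:,:2];l=cv2.fitLine(q.astype(np.float32),cv2.DIST_HUBER,0,.01,.01).ravel();print(len(q),l,np.degrees(np.arctan2(l[1],l[0])))
```

```text
[[-4.00000e-03  9.13000e-01  4.08000e-01  5.27746e+02]
 [-1.00000e-03  4.08000e-01 -9.13000e-01  1.23973e+02]
 [-1.00000e+00 -4.00000e-03 -1.00000e-03  2.11963e+02]
 [ 0.00000e+00  0.00000e+00  0.00000e+00  1.00000e+00]] 15.4833 [0.18934192 0.54606152 0.39700666]
ribs 556 ((511.3631896972656, 162.04080200195312), (17.531696319580078, 35.574256896972656), 24.498973846435547) 96.21470930508787
35.574245 -65.50106
17.531736 24.49891
35.574245 114.49893
128 [ 4.0686902e-01 -9.1348648e-01  5.1331116e+02  1.5707228e+02] -65.99169
```

View pics/wrist9.png

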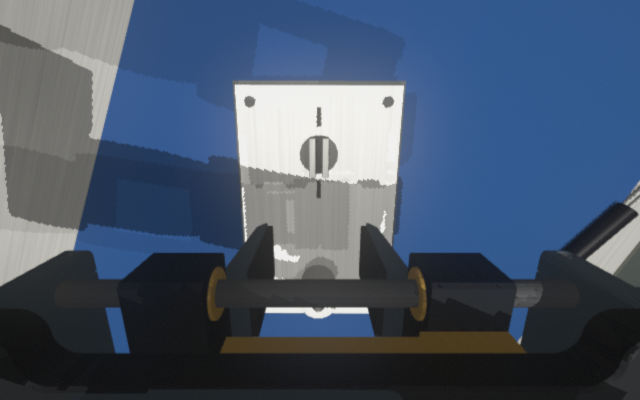

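The slot is within 0.5° of the marks. I'll close the fingers and go over the middle of the panel.

Emit:
arm_command(
  slide=[
    [0,0,2],
    [0,0,3],
    [3,0,3],
    [6,0,3],
    [9,0,3],
    [11,0,3],
    [12.5,0,3],
    [13,0,3],
    [13,0,3],
    [13,0,3],
    [13,0,3],
  ],
  turn=[
    [0,0,0],
    [0,0,0],
    [0,0,0],
    [0,0,0],
    [0,0,0],
    [0,0,0],
    [0,0,0],
    [0,0,0],
    [0,0,0],
    [0,0,0],
    [0,0,0],
  ],
  grip=[255,255,255,255,255,255,255,255,255,255,255],
  newtons=25,
)

```text
time_s: 16.45
ee_pos: [542.2, 96.5, 85.0]
ee_rot: [76.2, 89.9, 10.2]
force: [-0.0, -0.3, -0.5]
gripper_width: 0.6
```

Run:
```python
from h import *
s=env.state();print(s['ee_pos'],s['time_s'],s['force'],s['gripper_width'])
o=[]
for n in ['scene','side']:
    im,d=env.grab_frame(n);save(n+'10',im);o.append(im)
def cr(im,u,v,w=96,h=72): return cv2.resize(im[v-h//2:v+h//2,u-w//2:u+w//2],None,fx=4,fy=4,interpolation=cv2.INTER_CUBIC)
save('pair10',np.hstack([cr(o[0],360,215),cr(o[1],290,190)]))
```

```text
[542.24183357  96.4816522   85.02678973] 16.45 [-0.02578143 -0.27308151 -0.52723306] 0.6019834849259402
```

View pics/pair10.png

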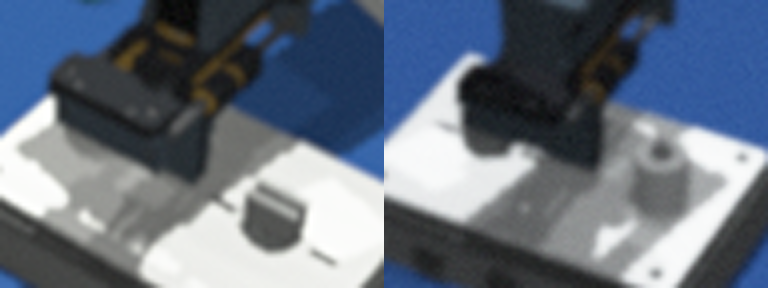

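Emit:
arm_command(
  slide=[
    [0.4,0,0],
    [0.8,0,0],
    [1.1,0,0],
    [1.4,0,0],
    [1.6,0,0],
    [1.7,0,0],
    [1.7,0,0],
    [1.7,0,0],
  ],
  turn=[
    [0,0,0],
    [0,0,0],
    [0,0,0],
    [0,0,0],
    [0,0,0],
    [0,0,0],
    [0,0,0],
    [0,0,0],
  ],
  grip=[255,255,255,255,255,255,255,255],
)

```text
time_s: 17.22
ee_pos: [541.7, 96.3, 68.2]
ee_rot: [75.1, 89.9, 9.2]
force: [-2.1, -0.2, 10.0]
gripper_width: 0.0
```

Emit:
arm_command(
  slide=[
    [0.1,0,0],
    [0.2,0,0],
    [0.3,0,0],
    [0.3,0,0],
    [0.3,0,0],
  ],
  turn=[
    [0,0,0],
    [0,0,0],
    [0,0,0],
    [0,0,0],
    [0,0,0],
  ],
  grip=[255,255,255,255,255],
)

```text
time_s: 17.63
ee_pos: [541.7, 96.3, 67.2]
ee_rot: [75.1, 89.9, 9.1]
force: [-6.5, -0.6, 23.0]
gripper_width: 0.5
```

Emit:
arm_command(
  slide=[
    [0,0,0],
    [0,0,0],
    [0,0,0],
    [0,0,0],
    [0,0,0],
    [0,0,0],
  ],
  turn=[
    [0,0,0],
    [0,0,0],
    [0,0,0],
    [0,0,0],
    [0,0,0],
    [0,0,0],
  ],
  grip=[255,255,255,255,255,255],
)

```text
time_s: 18.13
ee_pos: [541.7, 96.3, 67.2]
ee_rot: [74.5, 89.9, 8.6]
force: [-5.4, -1.4, 22.2]
gripper_width: 0.4
```

Run:
```python
from h import *
s=env.state();print(s['ee_pos'],s['time_s'],s['force'],s['gripper_width'])
o=[]
for n in ['scene','side']:
    im,d=env.grab_frame(n);save(n+'11',im);o.append(im)
    P=cloud(n,d);P0=np.load(n+'P.npy')
    # panel patch away from arm
    k=lambda Q:(abs((Q[...,0]-536)*.406-(Q[...,1]-107)*.914*-1)<1e9)&(np.hypot(Q[...,0]-540,Q[...,1]-170)<22)&(Q[...,2]>50)&(Q[...,2]<75)
    a,b=np.median(P0[k(P0)][:,2]),np.median(P[k(P)][:,2]);print(n,'panel z before/after',a,b,k(P).sum())
    k2=(np.hypot(P[...,0]-568.5,P[...,1]-34)<21)&(np.hypot(P[...,0]-568.5,P[...,1]-34)>9)&(P[...,2]>95)
    print('sleeve top',np.percentile(P[k2][:,2],80) if k2.any() else None)
def cr(im,u,v,w=96,h=72): return cv2.resize(im[v-h//2:v+h//2,u-w//2:u+w//2],None,fx=4,fy=4,interpolation=cv2.INTER_CUBIC)
save('pair11',np.hstack([cr(o[0],360,215),cr(o[1],290,190)]))
```

```text
[541.66902076  96.31372739  67.20845992] 18.1333 [-5.41552511 -1.39367285 22.22008403] 0.4085843215463132
scene panel z before/after 67.06363929804417 59.33427098435209 213
sleeve top 441.2080753001321
side panel z before/after 69.64603164044297 nan 0
sleeve top 420.35623752695307
  return _methods._mean(a, axis=axis, dtype=dtype,
  ret = ret.dtype.type(ret / rcount)
```

View pics/pair11.png

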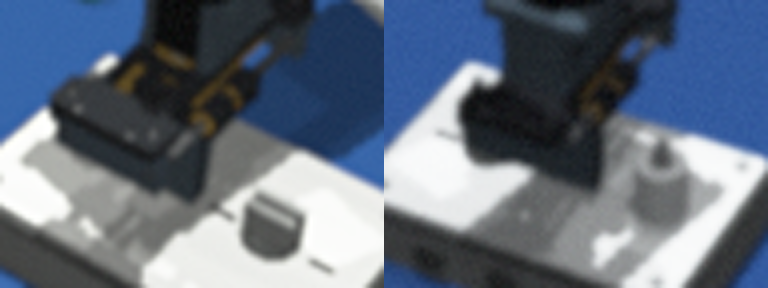

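The panel is down about 7.7–8 mm, the push is steady at 22 N, the stud now sticks further out of the sleeve, and the slot is unchanged. I'm handing it in.

Run:
```python
from h import *
print(env.job_done()); s=env.state();print(s['ee_pos'],s['time_s'],s['force'])
```

```text
the job is handed in; nothing more can be done
None
the job is handed in; nothing more can be done
```

I put the metal sleeve on the stud, turned the fastener clockwise in line with the marks, and pressed the panel down. I handed the job in at about 18.2 s while still holding it pressed.

**Last checks**
- **Sleeve:** after I let go, its top was 44.6 mm above the panel for a 45 mm sleeve, so it is seated. It looked upright in both views then, and the side view shows it still in place with the panel down.
- **Slot:** after release the ribs measured 114.5° and the marks 114.0°, about 0.5° apart. It looked unchanged in the final scene picture.
- **Panel:** it dropped from 67.1 to 59.3 mm in the scene camera (7.7 mm). The fingers had reached the hard stop with a steady push of about 22 N.
- **Other parts:** the fingers touched nothing else on the mat. I did not re-measure the other parts' positions at the end.

**Checks that failed:** the arm blocked the side camera's view of the panel patch, so the panel drop rests on one camera plus the arm's own reading. My final sleeve-height number picked up the gripper instead and was useless, so after pressing I confirmed the sleeve by eye only.

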